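# Wedge a gel cassette tight in its casting stand

## Robot

A 7-joint arm with a two-finger parallel gripper is mounted at the origin on the work surface. World frame = base frame: x ahead of the robot, y to its left, z up, the work surface at z = 0. Lengths are in m, angles in rad, forces in N, time in s.
With the tool pointing down it reaches from about 0.35 to 0.9 m from the base axis. Payload 8.1 kg.
Tool frame: the origin (TCP) lies on the mounting face of the last link; the fingertips stand 178 mm ahead of it and the grasp point (between the pads) lies 159 mm ahead of it; x points along the fingers, z is the direction in which the jaws open and shut, and the axes are right-handed (so a half turn about x gives the same grasp; the last joint's range is limited). The gripper opens to 92 mm and grips with 3 to 60 N. Pads are 19 mm wide; open, the fingers measure 130 mm over their backs; the gripper's body (75 mm by 190 mm) begins 47 mm behind the grasp point.
Start: joints at [-1.338, 0.434, 0.025, 1.573, -0.012, 1.134, -0.075], TCP at [0.206, 0.59, 0.405] pointing down, gripper open.
Joint ranges: [-2.62, 2.62], [-0.44, 2.09], [-1.27, 1.32], [0.08, 2.57], [-1.32, 4.46], [0.12, 2], [-2.74, 2.74]. Speed limits (rad/s): [2.22, 2.22, 3.01, 3.01, 3.14, 3.14, 3.14].

## Interface

Orientations are given as a unit quaternion [x, y, z, w].
In Python, from station import r, imaging, spot_in, silhouettes, mark_of gives the robot as it stands.
- The arm moves only by the tool arm_command, never from a script. Its argument "series" is a list of rows, each a list of 3 entries, a list of its own where there are three numbers: the turn, a rotation vector about the tool's x, y, z in rad, then the shift along the tool's x, y, z in m, then the opening, from -1 (shut) to 1 (fully open), so that 0 is half open. In form: [[[ax, ay, az], [tx, ty, tz], claw], ...]. A call has exactly 10 rows; each row shifts and turns the pose as measured when the row begins, along the tool's axes as they then stand; what a row does not reach is not made up. A row lasts 1/10 s, in which the tool goes at most 50 mm and 8.59 degrees, less where a joint would pass 70% of its speed; a pose out of reach is approached as far as the arm can. A call with a gripper value outside its range is refused whole. The fingers move at their own pace and stop on an object; "grip_force" is the grip in N (left out, the last holds). Time passes only in rows, so rows that do not move let the fingers close, or fill a call up. It gives the time, the measured TCP pose, the force and the opening at its end, in the units of the state.
- r.get_state(): the state, without advancing time (a new reading comes with each control period).
- imaging.camera(name): name is "scene" or "top" or "wrist"; returns the picture (384x512x3 uint8, blue, green, red); there is no depth.
- imaging.get_calibration(name): a dict with "vfov" (degrees; the focal length in pixels is half the picture's height over the tangent of half this angle, whatever the lens; pixels are square), "cx", "cy" (the principal point, pixels), "extrinsics" (4x4, takes a point from camera to world coordinates); the wrist camera has in their place "hand_eye" (4x4, takes a point from camera to tool coordinates, whose origin is the TCP and whose axes are the tool frame's). Camera axes: x right, y down, z forward; pixel columns grow to the right and rows downward; lengths in m; the calibration is good to about 2 mm. A picture is of the moment at which its call begins: read the wrist's pose just before it. get_calibration takes no time and is no camera call.
- r.job_done(): hands the job in, once; it reports no verdict.
Trained networks look in the newest picture that a camera, given by its name, has taken for a name from the list of things; names that differ only in an ending like _2 or _b are one class to them, and where a whole thing is asked for, a point or a joint stands for the part that bears it (a point fixed in the world has none). Each returns a list of dicts, best first, with "p" (0 to 1); they miss things now and then, are a little off and sometimes report something else, mostly with a low value. They report only what shows in the picture. A call takes as long as a camera call. They do not tell look-alikes from the thing itself.
- spot_in(query, camera): "uv" ([column, row] in pixels, amid what is visible of it).
- silhouettes(query, camera): "mask" (384x512 bool, what is visible of it) and "uv" ([column, row] in pixels, amid what is visible of it).
- mark_of(query, camera): "uv" ([column, row] in pixels: a listed point, or the origin of a listed thing).
The state is a dict: "time_s": time; "joint_positions": joint angles; "joint_vel": joint speeds; "joint_efforts": joint torques, N m; "ee_pos": TCP position; "eef_rot": TCP orientation; "contact_force": force on the tool from outside, world axes, zero at the start; "ft_torque": the same for the moment, N m; "finger_gap": finger opening in m.
Only numpy, scipy, OpenCV 4.12 (cv2) and the standard library are available. Lean on these libraries where they do the work, as an engineer would, in place of code of your own. Each camera call takes 0.05 s, during which the arm holds its last target. There are 200 camera calls.

## Task

The gel cassette in the stand with the empty slot is still loose. Take the red wedge from the small metal rack, stand it thin end down and loosely in that slot and let go of it, then tap its head down from above with closed fingers until the cassette is pressed fully home against the stand's back wall and the wedge stays locked upright in the slot. Leave the yellow wedge where it is.

Things in the scene. Friction and masses are not known exactly. Their poses are not given: they have to be found in the camera images.
- wedge: Loose red wedge, 90 g, 105 mm tall, standing thin end down in a pocket of a 42 mm high metal rack. Origin: centre of its foot; z up. Thickness along x: 6 mm at the foot, growing evenly on both sides to 28.5 mm at 75 mm up; above that a plain head, 30 mm (x) by 40 mm (y), to the top. 40 mm wide along y. Half a turn makes no difference.
- slot (a point): Mouth centre of the empty slot in the fixed stand, between its flared lips, 32 mm apart here, 17 mm 8 mm lower, then the wedge's taper. x: across the slot, towards cassette and back wall (17 mm higher); y: along it, 60 mm, open ends; z up. Wedge x goes along slot x. Loose wedge foot rests 37 to 44 mm below this point; home, 60 to 64 mm. A like stand nearby is already wedged.
- cassette (a joint): Slide of the amber gel cassette with its blue pressure block along slot +x: 0 loose, 0.006 m home on the back wall. Springs push it back with 2 to 5 N, so only the wedge keeps it there. Driving the wedge down 20 mm slides it 6 mm; the push needed grows to some 10 N, then rises steeply when home: a 15 to 20 N final tap is good.
- spare_wedge: Slim yellow wedge, 105 mm tall, head 16 by 40 mm, too thin for this stand: a bystander in the rack's other pocket, 80 mm from the red one, on either side of it. Origin: centre of its foot.
There are look-alikes about, which are no part of the job. Of the things that look like the wedge, the smallest one is meant.

How it is judged:
On the way:
1. the red wedge stands loosely in the slot, let go of, with the cassette still loose (z of wedge in the frame of slot between -0.057 and -0.025 m and x of wedge in the frame of slot between -0.015 and 0.015 m and y of wedge in the frame of slot between -0.02 and 0.02 m and value of joint cassette below 0.004 m and contact force between wedge and the fingers below 0.1 N), for 0.2 s.
At the end, for the whole second after the job is handed in: The cassette has slid at least 5 of its 6 mm and is held there; the red wedge is at rest in the slot with its foot at least 52 mm below the mouth point, within 12 mm across and 20 mm along the slot's centre, upright within 11 degrees, touched by nothing of the robot (value of joint cassette above 0.005 m and z of wedge in the frame of slot below -0.052 m and x of wedge in the frame of slot between -0.012 and 0.012 m and y of wedge in the frame of slot between -0.02 and 0.02 m and angle between wedge's own z axis and vertical below 0.2 rad and linear speed of wedge below 0.02 m/s).
It fails at once if the yellow wedge is moved by more than 30 mm (distance of spare_wedge from where it was at the start of the episode above 0.03 m).
It also fails if it takes over 45 s, if anything falls off the work surface, if the arm or the gripper's body presses on something with over 40 N, if the wrist force passes 120 N, or if a joint passes its speed limit or range.

## Working session

There is one attempt and no reset: what is moved stays moved. The work goes in short steps, Python scripts to look and compute and a tool call to move; the robot and the scene stay as the last step left them, time stands still between calls to the robot, and variables do not carry over. Pictures are saved under pics/ and viewed, on a budget of 10 in all, crops included, one or two more only if the job needs it, and the job is handed in when it is done.

Besides the shell and the picture viewer there is one more tool, called after "Emit:" by a JSON object that holds its "api" and its "payload", one argument or row to a line. arm_command: Moves the arm, as the interface text tells. Its arguments: {"type":"object","properties":{"series":{"type":"array","items":{"type":"array"}},"grip_force":{"type":"number"}},"required":["series"]}

```bash
mkdir -p pics; ls; cat > h.py <<'E'
import numpy as np, cv2
from station import r, imaging, spot_in, silhouettes, mark_of
from scipy.spatial.transform import Rotation as R
def pose():
    s=r.get_state(); T=np.eye(4); T[:3,:3]=R.from_quat(s["eef_rot"]).as_matrix(); T[:3,3]=s["ee_pos"]; return T
def cam(n,T=None):
    c=imaging.get_calibration(n); f=192/np.tan(np.radians(c["vfov"])/2)
    E=np.array(c["extrinsics"]) if n!="wrist" else (pose() if T is None else T)@np.array(c["hand_eye"])
    return f,c["cx"],c["cy"],E
def ray(n,uv,T=None):
    f,cx,cy,E=cam(n,T); d=E[:3,:3]@np.array([(uv[0]-cx)/f,(uv[1]-cy)/f,1]); return E[:3,3],d/np.linalg.norm(d)
def atz(n,uv,z,T=None):
    o,d=ray(n,uv,T); return o+d*(z-o[2])/d[2]
def proj(n,p,T=None):
    f,cx,cy,E=cam(n,T); q=np.linalg.inv(E)@np.append(p,1); return np.array([cx+f*q[0]/q[2],cy+f*q[1]/q[2]])
def tri(rays):
    A=sum(np.eye(3)-np.outer(d,d) for o,d in rays); b=sum((np.eye(3)-np.outer(d,d))@o for o,d in rays); p=np.linalg.solve(A,b)
    return p,[np.linalg.norm(np.cross(p-o,d)) for o,d in rays]
E
python3 - <<'E'
from h import *
s=r.get_state(); print(s["time_s"],s["ee_pos"],s["eef_rot"],s["finger_gap"]); print(pose()[:3,:3].round(2))
ims=[]
for n in ["scene","top"]:
    im=imaging.camera(n); ims.append(im); cv2.imwrite(f"pics/{n}0.png",im)
    c=imaging.get_calibration(n); print(n,c["vfov"],c["cx"],c["cy"],{k:v for k,v in c.items() if k not in("vfov","cx","cy","extrinsics")},np.round(c["extrinsics"],3).tolist())
    for q in ["wedge","spare_wedge","slot","cassette"]:
        print(q,"mark",[(np.round(d["uv"]).tolist(),round(d["p"],2)) for d in mark_of(q,n)],"spot",[(np.round(d["uv"]).tolist(),round(d["p"],2)) for d in spot_in(q,n)])
print(r.get_state()["time_s"])
E
```

```text
pics
0.0 [0.20591192 0.58987605 0.40397516] [-0.40974697  0.57693108  0.4090509   0.57613827] 0.09211875851258923
[[-0.   -0.94  0.33]
 [-0.    0.33  0.94]
 [-1.   -0.   -0.  ]]
scene 50.19269049674958 253.6582640353464 190.7914246890985 {} [[-0.763, 0.528, -0.373, 0.83], [0.646, 0.615, -0.452, 0.398], [-0.009, -0.586, -0.81, 0.819], [0.0, 0.0, 0.0, 1.0]]
wedge mark [([289.0, 179.0], 0.82), ([207.0, 222.0], 0.63), ([250.0, 208.0], 0.57)] spot [([203.0, 200.0], 0.87), ([252.0, 187.0], 0.83), ([290.0, 155.0], 0.82)]
spare_wedge mark [] spot [([273.0, 214.0], 0.74)]
slot mark [([186.0, 126.0], 0.91)] spot [([183.0, 147.0], 0.58)]Traceback (most recent call last):
  File "<stdin>", line 8, in <module>
ValueError: it knows: slot, spare_wedge, wedge
```

```bash
python3 -c "
import cv2
for n in ['scene','top']:
    cv2.imwrite(f'pics/{n}0b.png',cv2.resize(cv2.imread(f'pics/{n}0.png'),(800,600),interpolation=cv2.INTER_CUBIC))"
```

```text
[ WARN:0@0.024] global loadsave.cpp:275 findDecoder imread_('pics/top0.png'): can't open/read file: check file path/integrity
Traceback (most recent call last):
cv2.error: OpenCV(4.12.0) /io/opencv/modules/imgproc/src/resize.cpp:4208: error: (-215:Assertion failed) !ssize.empty() in function 'resize'
```

View pics/scene0b.png

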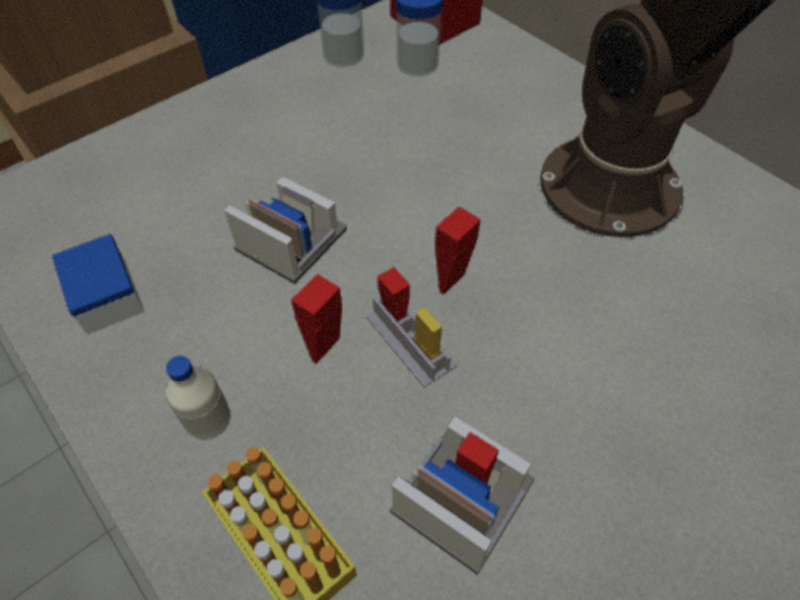

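The scene picture shows four red wedges, in 512-px pixels:
- (252,187): the small one in the rack beside the yellow one at (273,214). This is the one meant.
- (203,200) and (290,155): larger ones standing free.
- (305,292): already locked in the other stand.

The empty stand is at (183,147).

```bash
python3 - <<'E'
from h import *
L={}
for n in ["scene","top"]:
    im=imaging.camera(n); cv2.imwrite(f"pics/{n}1.png",im)
    cv2.imwrite(f'pics/{n}1b.png',cv2.resize(im,(800,600),interpolation=cv2.INTER_CUBIC))
    if n=="top": print(np.round(imaging.get_calibration(n)["extrinsics"],3).tolist())
    for q in ["wedge","spare_wedge","slot"]:
        ms=mark_of(q,n); ss=silhouettes(q,n)
        print(n,q,"mark",[(np.round(d["uv"],1).tolist(),round(d["p"],2),atz(n,d["uv"],0.005 if q!="slot" else .1).round(3).tolist()) for d in ms])
        for k,d in enumerate(ss):
            m=d["mask"].astype(np.uint8); print("   sil",np.round(d["uv"]).tolist(),round(d["p"],2),int(m.sum()),cv2.minAreaRect(cv2.findNonZero(m)))
            np.save(f"m_{n}_{q}_{k}.npy",m)
print(r.get_state()["time_s"])
E
```

```text
scene wedge mark [([249.5, 207.7], 0.82, [0.495, -0.024, 0.005]), ([287.4, 179.1], 0.6, [0.368, -0.028, 0.005]), ([208.7, 224.2], 0.59, [0.596, -0.051, 0.005])]
   sil [291.0, 155.0] 0.91 1112 ((289.7162170410156, 160.20269775390625), (27.783428192138672, 55.73126220703125), 9.462322235107422)
   sil [202.0, 201.0] 0.72 1221 ((204.48822021484375, 202.44708251953125), (53.14796829223633, 30.478731155395508), 77.47119140625)
   sil [250.0, 186.0] 0.57 507 ((252.0800018310547, 187.55999755859375), (33.37544631958008, 19.516149520874023), 81.8698959350586)
scene spare_wedge mark [([273.8, 230.3], 0.71, [0.492, 0.06, 0.005])]
   sil [275.0, 215.0] 0.89 423 ((274.0, 213.0), (32.0, 16.0), 90.0)
   sil [184.0, 146.0] 0.16 3071 ((180.75001525878906, 142.75001525878906), (64.34671783447266, 65.05381774902344), 45.0)
scene slot mark []
   sil [183.0, 146.0] 0.56 3003 ((179.83612060546875, 143.0103759765625), (72.0581283569336, 57.93801498413086), 30.068584442138672)
[[-0.019, -0.995, 0.101, 0.36], [-1.0, 0.02, 0.008, -0.001], [-0.01, -0.101, -0.995, 1.125], [0.0, 0.0, 0.0, 1.0]]
top wedge mark 
[... 418 characters left out ...]
64.0, 191.0] 0.72 229 ((264.0, 189.0), (14.0, 16.0), 90.0)
   sil [231.0, 189.0] 0.71 158 ((231.63937377929688, 187.96722412109375), (17.382862091064453, 9.23464584350586), 5.19442892074585)
   sil [354.0, 182.0] 0.15 3029 ((359.1162414550781, 179.99520874023438), (58.18269348144531, 59.25492858886719), 73.61045837402344)
top spare_wedge mark [([264.6, 194.4], 0.69, [0.483, -0.026, 0.005]), ([231.9, 188.4], 0.51, [0.5, 0.06, 0.005])]
   sil [230.0, 190.0] 0.55 121 ((231.5, 188.0), (8.0, 15.0), 90.0)
top slot mark [([362.4, 190.0], 0.61, [0.478, -0.26, 0.1])]
   sil [353.0, 182.0] 0.7 2939 ((359.0200500488281, 180.13999938964844), (57.37982940673828, 58.72830581665039), 72.4075698852539)
1.05
```

View pics/top1b.png

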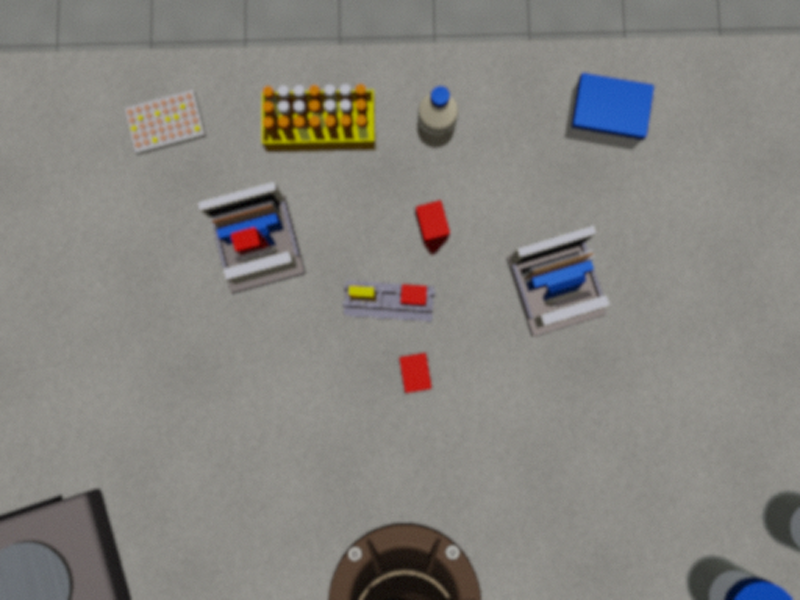

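The top picture (800-px) agrees: small red head at (414,294) next to the yellow one at (362,292), larger ones at (432,222) and (415,372). The empty stand is at (560,280), with the slot between its front wall (575,312) and the blue block (562,280).

```bash
python3 - <<'E'
from h import *
c=imaging.get_calibration("wrist"); print(c["vfov"],c["cx"],c["cy"],np.round(c["hand_eye"],3).tolist())
# head centres: red/yellow colour in both cams -> top-face centre by triangulating spots
for n in ["scene","top"]:
    im=cv2.imread(f"pics/{n}1.png"); hsv=cv2.cvtColor(im,cv2.COLOR_BGR2HSV)
    for col,(lo,hi) in {"red":((0,150,110),(8,255,255)),"yel":((22,150,90),(32,255,255))}.items():
        m=cv2.inRange(hsv,lo,hi); 
        if col=="red": m|=cv2.inRange(hsv,(172,150,110),(180,255,255))
        k,lab,st,ce=cv2.connectedComponentsWithStats(m)
        for i in range(1,k):
            if st[i,4]>60: print(n,col,st[i].tolist(),ce[i].round(1).tolist(),"z.105:",atz(n,ce[i],.11).round(3).tolist(),cv2.minAreaRect(cv2.findNonZero((lab==i).astype(np.uint8))))
im=cv2.imread("pics/scene1.png")[100:250,140:340]; cv2.imwrite("pics/crop2.png",cv2.resize(im,(800,600),interpolation=cv2.INTER_CUBIC))
E
```

```text
69.1573190784211 255.24569679880068 188.02979358757622 [[-0.001, -0.254, 0.967, 0.02], [0.001, -0.967, -0.254, 0.067], [1.0, 0.001, 0.001, -0.001], [0.0, 0.0, 0.0, 1.0]]
scene red [280, 133, 27, 21, 301] [292.8, 143.0] z.105: [0.345, -0.043, 0.11] ((292.8466491699219, 142.8338623046875), (15.148255348205566, 23.174570083618164), 47.290611267089844)
scene red [242, 172, 20, 16, 178] [251.4, 179.4] z.105: [0.487, -0.024, 0.11] ((251.50003051757812, 179.50001525878906), (16.970561981201172, 11.31370735168457), 45.0)
scene red [187, 176, 30, 25, 389] [201.2, 188.2] z.105: [0.585, -0.076, 0.11] ((201.50003051757812, 188.00001525878906), (16.263456344604492, 26.16295051574707), 45.0)
scene red [293, 278, 25, 22, 314] [305.4, 288.4] z.105: [0.574, 0.231, 0.11] ((305.34613037109375, 288.23077392578125), (21.91065788269043, 14.422204971313477), 33.6900634765625)
scene yel [267, 198, 15, 16, 114] [273.8, 205.5] z.105: [0.496, 0.059, 0.11] ((273.70001220703125, 205.39999389648438), (16.920576095581055, 7.050240516662598), 49.398704528808594)
scene yel [166, 288, 60, 92, 422] [201.4, 340.9] z.10
[... 706 characters left out ...]
05: [0.577, 0.235, 0.11] ((156.7830047607422, 152.9905548095703), (11.400924682617188, 16.62062644958496), 74.05460357666016)
top red [257, 182, 16, 13, 189] [264.4, 188.3] z.105: [0.486, -0.024, 0.11] ((264.5, 188.0), (12.0, 15.0), 90.0)
top red [256, 226, 20, 25, 387] [265.4, 238.2] z.105: [0.367, -0.024, 0.11] ((265.4459533691406, 238.17567443847656), (22.851459503173828, 16.933094024658203), 80.53767395019531)
top yel [168, 57, 72, 36, 909] [209.9, 81.5] z.105: [0.753, 0.104, 0.11] ((203.41720581054688, 74.60814666748047), (33.90721893310547, 71.5157241821289), 88.78113555908203)
top yel [223, 183, 17, 8, 115] [230.9, 186.6] z.105: [0.492, 0.057, 0.11] ((231.0, 186.5), (7.0, 16.0), 90.0)
```

View pics/crop2.png

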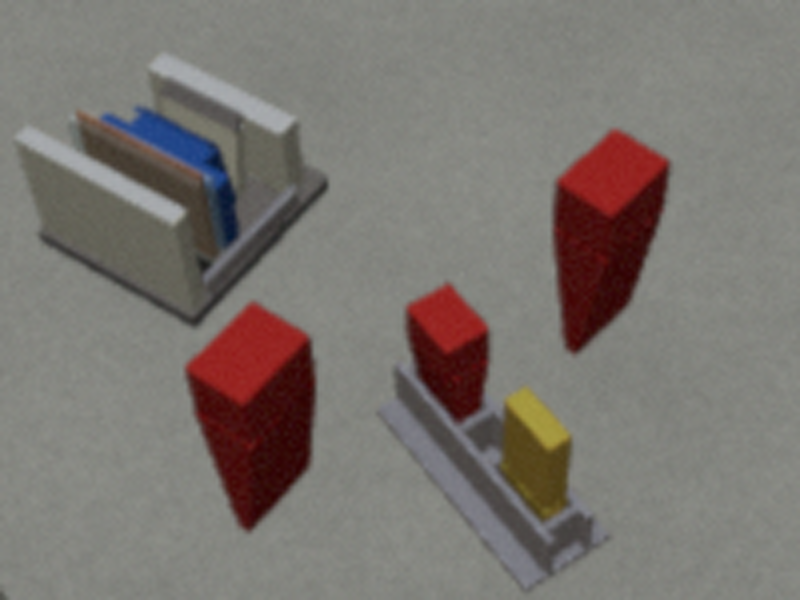

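The crop confirms the choice: the small red wedge stands in the rack at about (250,186) in 512-px pixels, beside the yellow one. Both cameras put its head top at (0.4865, -0.024, 0.11). I'm moving above it now.

Emit:
{"api": "arm_command", "payload": {
  "series": [
    [[0,0,0],[0,-0.0345,-0.036],0.3],
    [[0,0,0],[0,-0.0345,-0.036],0.3],
    [[0,0,0],[0,-0.0345,-0.036],0.3],
    [[0,0,0],[0,-0.0345,-0.036],0.3],
    [[0,0,0],[0,-0.0345,-0.036],0.3],
    [[0,0,0],[0,-0.0345,-0.036],0.3],
    [[0,0,0],[0,-0.0345,-0.036],0.3],
    [[0,0,0],[0,-0.0345,-0.036],0.3],
    [[0,0,0],[0,-0.0345,-0.036],0.3],
    [[0,0,0],[0,-0.0345,-0.036],0.3]
  ]
}}

```text
time_s: 2.05
ee_pos: [0.412, 0.1382, 0.4034]
eef_rot: [-0.411, 0.572, 0.415, 0.576]
contact_force: [0.9, 1.3, -0.0]
finger_gap: 0.0596
```

Emit:
{"api": "arm_command", "payload": {
  "series": [
    [[0,0,0],[0,-0.033,-0.034],0.3],
    [[0,0,0],[0,-0.033,-0.034],0.3],
    [[0,0,0],[0,-0.033,-0.034],0.3],
    [[0,0,0],[0,-0.025,-0.026],0.3],
    [[-0.07,0,0],[0,0,0],0.3],
    [[-0.07,0,0],[0,0,0],0.3],
    [[-0.07,0,0],[0,0,0],0.3],
    [[-0.04,0,0],[0,0,0],0.3],
    [[0,0,0],[0,0,0],0.3],
    [[0,0,0],[0,0,0],0.3]
  ]
}}

```text
time_s: 3.05
ee_pos: [0.4925, -0.0395, 0.4049]
eef_rot: [-0.481, 0.515, 0.479, 0.523]
contact_force: [0.7, -1.1, 0.2]
finger_gap: 0.0595
```

```bash
cat >> h.py <<'E'
def heads(im,T,ztop,n="wrist"):
    hsv=cv2.cvtColor(im,cv2.COLOR_BGR2HSV); out=[]
    for col in ["red","yel"]:
        m=cv2.inRange(hsv,(22,150,100),(32,255,255)) if col=="yel" else cv2.inRange(hsv,(0,150,115),(8,255,255))|cv2.inRange(hsv,(172,150,115),(180,255,255))
        m=cv2.morphologyEx(m,cv2.MORPH_OPEN,np.ones((5,5),np.uint8))
        k,lab,st,ce=cv2.connectedComponentsWithStats(m)
        for i in range(1,k):
            if st[i,4]<400: continue
            pts=np.argwhere(lab==i)[:,::-1]; f,cx,cy,E=cam(n,T)
            w=np.array([atz(n,p,ztop,T)[:2] for p in pts[::3]],np.float32)
            out.append((col,int(st[i,4]),ce[i].round(1).tolist(),cv2.minAreaRect((w*1000))))
    return out
E
python3 - <<'E'
from h import *
T=pose(); im=imaging.camera("wrist"); cv2.imwrite("pics/w1.png",im); print(T.round(4).tolist(), r.get_state()["time_s"])
for o in heads(im,T,.11): print(o)
E
```

```text
[[0.0097, -0.9969, 0.0784, 0.4925], [0.006, 0.0785, 0.9969, -0.0395], [-0.9999, -0.0092, 0.0067, 0.4049], [0.0, 0.0, 0.0, 1.0]] 3.1
('red', 3708, [261.5, 35.1], ((360.4938659667969, -21.854413986206055), (60.539085388183594, 45.3723258972168), 8.046021461486816))
('red', 1076, [268.7, 174.4], ((487.3614501953125, -24.239376068115234), (37.66840362548828, 27.808876037597656), 85.43944549560547))
('red', 979, [244.5, 278.8], ((603.3235473632812, -58.70049285888672), (50.46829605102539, 30.50476837158203), 85.30068969726562))
```

View pics/w1.png

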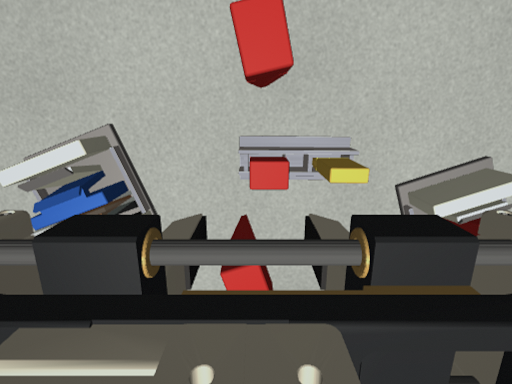

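The wrist view shows the red head at (269,174), i.e. world (0.487, -0.024), with the yellow one clear at (340,170). Next I level, centre and come down part way.

Emit:
{"api": "arm_command", "payload": {
  "series": [
    [[0,0.007,0.009],[0,0.0067,0.015],0.3],
    [[0,0,0],[0,0,0],0.3],
    [[0,0,0],[0.03,0,0],0.3],
    [[0,0,0],[0.03,0,0],0.3],
    [[0,0,0],[0.025,0,0],0.3],
    [[0,0,0],[0.01,0,0],0.3],
    [[0,0,0],[0,0,0],0.3],
    [[0,0,0],[0,0,0],0.3],
    [[0,0,0],[0,0,0],0.3],
    [[0,0,0],[0,0,0],0.3]
  ]
}}

```text
time_s: 4.1
ee_pos: [0.4899, -0.0255, 0.3113]
eef_rot: [-0.481, 0.518, 0.476, 0.523]
contact_force: [-0.8, 0.4, 0.4]
finger_gap: 0.0597
```

```bash
python3 - <<'E'
from h import *
T=pose(); im=imaging.camera("wrist"); cv2.imwrite("pics/w2.png",im); print(T.round(4).tolist(), r.get_state()["time_s"])
for z in (.105,.111): print([o for o in heads(im,T,z)])
g=T[:3,3]+.159*T[:3,0]; print("grasp",g)
E
```

```text
[[0.01, -0.9965, 0.0827, 0.4899], [-0.0003, 0.0827, 0.9966, -0.0255], [-1.0, -0.01, 0.0005, 0.3113], [0.0, 0.0, 0.0, 1.0]] 4.15
[('red', 4459, [244.6, 25.4], ((370.84710693359375, -21.65694236755371), (33.416297912597656, 50.1198616027832), 8.153414726257324)), ('red', 2269, [258.0, 209.4], ((489.58538818359375, -24.172502517700195), (40.11482238769531, 29.11007308959961), 85.27808380126953))]Traceback (most recent call last):
  File "<stdin>", line 3, in <module>
  File "h.py", line 28, in heads
    w=np.array([atz(n,p,ztop,T)[:2] for p in pts[::3]],np.float32)
                ~~~^^^^^^^^^^^^
  File "h.py", line 13, in atz
    o,d=ray(n,uv,T); return o+d*(z-o[2])/d[2]
        ~~~^^^^^^^^
  File "h.py", line 11, in ray
    f,cx,cy,E=cam(n,T); d=E[:3,:3]@np.array([(uv[0]-cx)/f,(uv[1]-cy)/f,1]); return E[:3,3],d/np.linalg.norm(d)
              ~~~^^^^^
  File "h.py", line 7, in cam
    c=imaging.get_calibration(n); f=192/np.tan(np.radians(c["vfov"])/2)
ValueError: time passes only in moves, steps and waits
```

Emit:
{"api": "arm_command", "payload": {
  "series": [
    [[0,0,0.01],[0.005,0,0.0013],0.3],
    [[0,0,0],[0.02,0,0],0.3],
    [[0,0,0],[0.02,0,0],0.3],
    [[0,0,0],[0.01,0,0],0.3],
    [[0,0,0],[0.003,0,0],0.3],
    [[0,0,0],[0,0,0],0.3],
    [[0,0,0],[0,0,0],-1],
    [[0,0,0],[0,0,0],-1],
    [[0,0,0],[0,0,0],-1],
    [[0,0,0],[0,0,0],-1]
  ],
  "grip_force": 25
}}

```text
time_s: 5.15
ee_pos: [0.4923, -0.0235, 0.2551]
eef_rot: [-0.48, 0.518, 0.478, 0.522]
contact_force: [-0.0, 0.6, -1.7]
finger_gap: 0.0401
```

```bash
sed -i 's/^def cam(n,T=None):/import functools\ngc=functools.lru_cache(None)(imaging.get_calibration)\ndef cam(n,T=None):/; s/c=imaging.get_calibration(n); f=/c=gc(n); f=/' h.py
python3 - <<'E'
from h import *
print(pose().round(4).tolist()); s=r.get_state(); print(s["contact_force"],s["finger_gap"])
# stand yaw: top cam slot, front & back wall edges; slot mark in both cams
ps=[]
for n in ["top","scene"]:
    imaging.camera(n)
    for _ in range(2):
        for d in mark_of("slot",n): print(n,np.round(d["uv"],1),round(d["p"],2))
        
im=cv2.imread("pics/top1.png")[135:225,315:405]; cv2.imwrite("pics/stand_top.png",cv2.resize(im,(600,600),interpolation=cv2.INTER_CUBIC))
E
```

```text
[[0.0061, -0.9966, 0.0819, 0.4923], [0.0024, 0.082, 0.9966, -0.0235], [-1.0, -0.0058, 0.0029, 0.2551], [0.0, 0.0, 0.0, 1.0]]
[-0.02111791  0.6202555  -1.69176427] 0.04005876154255382
top [361.3 187.6] 0.81
top [361.3 187.6] 0.81
scene [186.5 127.8] 0.75
scene [186.5 127.8] 0.75
```

View pics/stand_top.png

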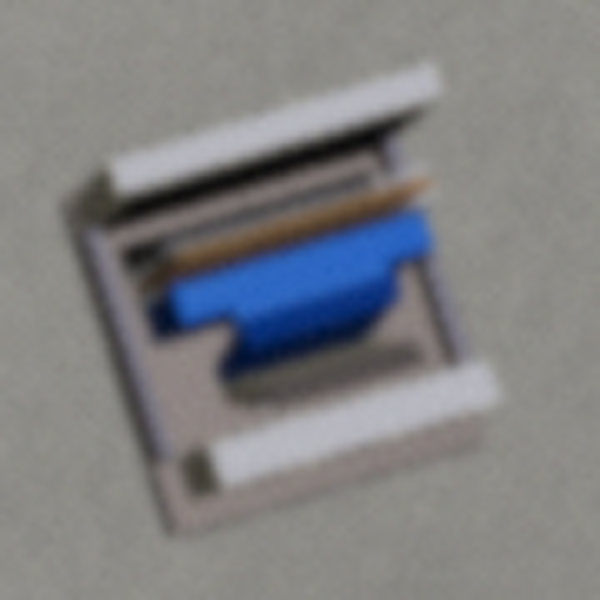

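```bash
python3 - <<'E'
from h import *
for a,b in [((362.4,190),(186,126)),((361.3,187.6),(186.5,127.8)),((361.8,188.8),(186.3,127))]: print(tri([ray("top",a),ray("scene",b)]))
t=lambda u,v:(315+u*.15,135+v*.15)
for z in (.06,.1):
  a=atz("top",t(215,465),z);b=atz("top",t(495,375),z); print("front wall yaw",np.degrees(np.arctan2(*(a-b)[1::-1]))-90,a,b, np.linalg.norm(a-b))
a=atz("top",t(110,180),.1);b=atz("top",t(435,75),.1); print("back",np.degrees(np.arctan2(*(a-b)[1::-1]))-90,np.linalg.norm(a-b))
E
```

```text
(array([ 0.48563237, -0.26980887,  0.08260663]), [np.float64(0.007194347147768074), np.float64(0.0071943471477680845)])
(array([ 0.48980196, -0.26572877,  0.08270608]), [np.float64(0.004835330254807998), np.float64(0.004835330254807949)])
(array([ 0.48771918, -0.26769371,  0.08236405]), [np.float64(0.005972555196934103), np.float64(0.005972555196933998)])
front wall yaw 16.667939432778383 [ 0.44642661 -0.23105672  0.06      ] [ 0.47828302 -0.33745595  0.06      ] 0.11106586987303133
front wall yaw 16.66793943277837 [ 0.44317005 -0.22241653  0.1       ] [ 0.47382966 -0.32481846  0.1       ] 0.10689324562933163
back 16.885577235458655 0.1255001581459307
```

Emit:
{"api": "arm_command", "payload": {
  "series": [
    [[0,0,0],[-0.01,0,0],-1],
    [[0,0,0],[-0.02,0,0],-1],
    [[0,0,0],[-0.03,0,0],-1],
    [[0,0,0],[-0.03,0,0],-1],
    [[0,0,0],[-0.03,0,0],-1],
    [[0,0,0],[-0.03,0,0],-1],
    [[0,0,0],[-0.01,0,0],-1],
    [[0,0,0],[0,0,0],-1],
    [[0,0,0],[0,0,0],-1],
    [[0,0,0],[0,0,0],-1]
  ]
}}

```text
time_s: 6.45
ee_pos: [0.4895, -0.0247, 0.423]
eef_rot: [-0.479, 0.52, 0.478, 0.521]
contact_force: [-0.1, 0.2, -0.8]
finger_gap: 0.0395
```

Gripped and lifted, with a gap of 39.5 mm. I'm moving to a spot where the wrist camera sits over the slot and turning to the stand's yaw of 16.7°.

Emit:
{"api": "arm_command", "payload": {
  "series": [
    [[0,0,0],[0,-0.008,-0.02],-1],
    [[0,0,0],[0,-0.015,-0.04],-1],
    [[0,0,0],[0,-0.015,-0.04],-1],
    [[0,0,0],[0,-0.015,-0.04],-1],
    [[0,0,0],[0,-0.015,-0.04],-1],
    [[-0.1,0,0],[0,-0.013,-0.03],-1],
    [[-0.13,0,0],[0,0,0],-1],
    [[-0.13,0,0],[0,0,0],-1],
    [[0,0,0],[0,0,0],-1],
    [[0,0,0],[0,0,0],-1]
  ]
}}

```text
time_s: 7.45
ee_pos: [0.5533, -0.2475, 0.4054]
eef_rot: [-0.559, 0.427, 0.574, 0.419]
contact_force: [-0.0, 0.5, -0.8]
finger_gap: 0.0399
```

```bash
python3 - <<'E'
from h import *
T=pose(); im=imaging.camera("wrist"); cv2.imwrite("pics/w3.png",im); np.save("T3.npy",T); print(T.round(4).tolist(), r.get_state()["time_s"], r.get_state()["finger_gap"])
for d in mark_of("slot","wrist"): print(np.round(d["uv"],1),round(d["p"],2),[atz("wrist",d["uv"],z,T).round(4).tolist() for z in (.07,.08,.09)])
print(proj("wrist",[.4877,-.2677,.0824],T))
E
```

```text
[[-0.0236, -0.9585, -0.2841, 0.5533], [0.0049, -0.2843, 0.9587, -0.2475], [-0.9997, 0.0213, 0.0114, 0.4054], [0.0, 0.0, 0.0, 1.0]] 7.5 0.03979751605233789
[248.6 125. ] 0.58 [[0.4934, -0.27, 0.07], [0.4932, -0.2699, 0.08], [0.493, -0.2698, 0.09]]
[251.99634613 120.54643775]
```

View pics/w3.png

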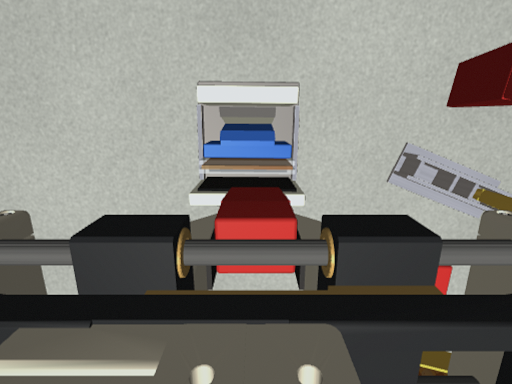

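```bash
python3 - <<'E'
import cv2
im=cv2.imread("pics/w3.png")[75:165,190:310]; cv2.imwrite("pics/c3.png",cv2.resize(im,(800,600),interpolation=cv2.INTER_CUBIC))
E
```

```text
(no output)
```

View pics/c3.png

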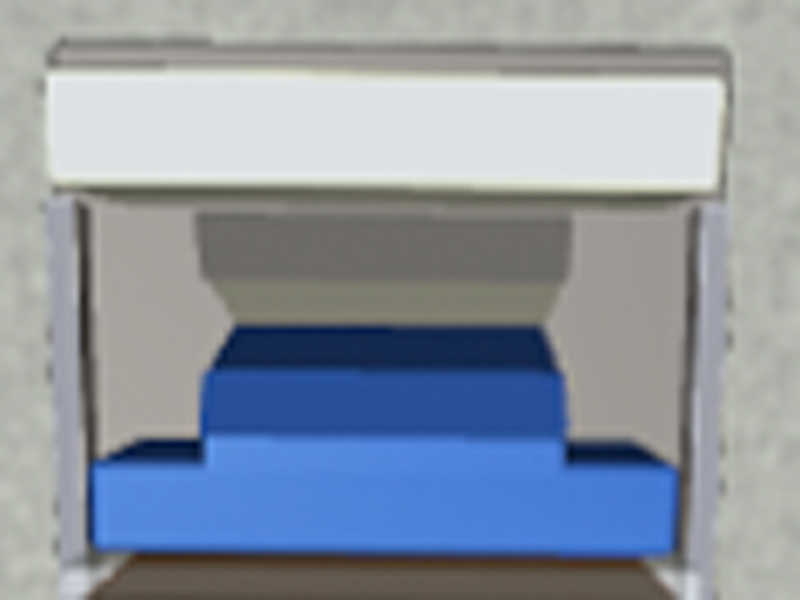

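```bash
python3 - <<'E'
from h import *
T=np.load("T3.npy"); c=lambda u,v:(190+u/6.667,75+v/6.667)
for z in (.06,.07,.08,.085,.09,.1):
    F=atz("wrist",c(382,212),z,T);B=atz("wrist",c(382,435),z,T);L=atz("wrist",c(205,435),z,T);Rr=atz("wrist",c(565,435),z,T)
    F2=atz("wrist",c(382,280),z-.008,T);B2=atz("wrist",c(382,370),z-.008,T)
    W=atz("wrist",c(45,185),z,T)-atz("wrist",c(720,190),z,T)
    print(z,"gap",np.linalg.norm(F-B).round(4),"nose w",np.linalg.norm(L-Rr).round(4),"gap2",np.linalg.norm(F2-B2).round(4),"mid",((F+B)/2).round(4),"mid2",((F2+B2)/2).round(4),"yaw",np.degrees(np.arctan2(*(L-Rr)[1::-1])).round(1)-90, "wall yaw",np.degrees(np.arctan2(*W[1::-1])).round(1)-90)
print("jaw yaw",np.degrees(np.arctan2(T[1,2],T[0,2]))-90)
E
```

```text
0.06 gap 0.0372 nose w 0.0625 gap2 0.0154 mid [ 0.4926 -0.2718  0.06  ] mid2 [ 0.4927 -0.2719  0.052 ] yaw -163.5 wall yaw -163.8
0.07 gap 0.0361 nose w 0.0606 gap2 0.0149 mid [ 0.4925 -0.2717  0.07  ] mid2 [ 0.4926 -0.2718  0.062 ] yaw -163.5 wall yaw -163.8
0.08 gap 0.0349 nose w 0.0587 gap2 0.0145 mid [ 0.4923 -0.2716  0.08  ] mid2 [ 0.4925 -0.2717  0.072 ] yaw -163.5 wall yaw -163.8
0.085 gap 0.0344 nose w 0.0577 gap2 0.0142 mid [ 0.4923 -0.2715  0.085 ] mid2 [ 0.4924 -0.2716  0.077 ] yaw -163.5 wall yaw -163.8
0.09 gap 0.0338 nose w 0.0567 gap2 0.014 mid [ 0.4922 -0.2715  0.09  ] mid2 [ 0.4923 -0.2715  0.082 ] yaw -163.5 wall yaw -163.8
0.1 gap 0.0327 nose w 0.0548 gap2 0.0135 mid [ 0.4921 -0.2713  0.1   ] mid2 [ 0.4922 -0.2714  0.092 ] yaw -163.5 wall yaw -163.8
jaw yaw 16.50865447363148
```

The crop shows the slot's front lip at row 107, the block's lip at row 140 and the centre at column 247. The slot is at (0.4923, -0.2716), z about 0.08, yaw 16.5°, and the jaws are already at 16.5°. I'll level and centre next.

Emit:
{"api": "arm_command", "payload": {
  "series": [
    [[0,0.0114,-0.0212],[0,0.031,-0.003],-1],
    [[0,0,0],[0,0.031,-0.003],-1],
    [[0,0,0],[0,0,0],-1],
    [[0,0,0],[0.02,0,0],-1],
    [[0,0,0],[0.02,0,0],-1],
    [[0,0,0],[0.005,0,0],-1],
    [[0,0,0],[0,0,0],-1],
    [[0,0,0],[0,0,0],-1],
    [[0,0,0],[0,0,0],-1],
    [[0,0,0],[0,0,0],-1]
  ]
}}

```text
time_s: 8.55
ee_pos: [0.4974, -0.2668, 0.3627]
eef_rot: [0.567, -0.423, -0.563, -0.426]
contact_force: [-0.6, -0.7, -0.1]
finger_gap: 0.04
```

```bash
cat > st.py <<'E'
from h import *
import sys
S=np.array([.4923,-.2716]); off=float(sys.argv[1]) if len(sys.argv)>1 else .0035
T=pose(); s=r.get_state(); a=np.radians(16.5); u=np.array([np.cos(a),np.sin(a)])
g=T[:3,3]+.159*T[:3,0]; d=np.append(S+off*u-g[:2],0)
x=T[:3,0]; w=T[:3,:3].T@np.cross(x,[0,0,-1])
print("t",s["time_s"],"TCP",T[:3,3].round(4),"x",x.round(4),"F",np.round(s["contact_force"],1),"gap",round(s["finger_gap"],4))
print("grasp->slot tool shift",(T[:3,:3].T@d).round(4),"turn level",w.round(4),"yaw",np.degrees(np.arctan2(T[1,2],T[0,2])).round(2)-90)
E
python3 st.py
```

```text
t 8.55 TCP [ 0.4974 -0.2668  0.3627] x [ 6.5e-03 -4.0e-04 -1.0e+00] F [-0.6 -0.7 -0.1] gap 0.04
grasp->slot tool shift [-0.      0.0038 -0.0029] turn level [ 0.     -0.0022  0.0062] yaw 16.17
```

Emit:
{"api": "arm_command", "payload": {
  "series": [
    [[0,-0.002,0.005],[0.005,0.003,-0.003],-1],
    [[0,0,0],[0.015,0,0],-1],
    [[0,0,0],[0.015,0,0],-1],
    [[0,0,0],[0.006,0,0],-1],
    [[0,0,0],[0.006,0,0],-1],
    [[0,0,0],[0.005,0,0],-1],
    [[0,0,0],[0,0,0],-1],
    [[0,0,0],[0,0,0],-1],
    [[0,0,0],[0,0,0],-1],
    [[0,0,0],[0,0,0],-1]
  ]
}}

```text
time_s: 9.55
ee_pos: [0.4959, -0.2727, 0.3113]
eef_rot: [0.567, -0.425, -0.563, -0.425]
contact_force: [0.5, 0.4, -0.9]
finger_gap: 0.04
```

```bash
python3 st.py
```

```text
t 9.55 TCP [ 0.4959 -0.2727  0.3113] x [ 0.0052 -0.0023 -1.    ] F [ 0.5  0.4 -0.9] gap 0.04
grasp->slot tool shift [-0.      0.0003  0.0027] turn level [ 0.     -0.0036  0.0043] yaw 16.11
```

Emit:
{"api": "arm_command", "payload": {
  "series": [
    [[0,0,0],[0.004,0,0.002],-1],
    [[0,0,0],[0.004,0,0],-1],
    [[0,0,0],[0.003,0,0],-1],
    [[0,0,0],[0.002,0,0],-1],
    [[0,0,0],[0,0,0],-1],
    [[0,0,0],[0,0,0],-1],
    [[0,0,0],[0,0,0],-1],
    [[0,0,0],[0,0,0],-1],
    [[0,0,0],[0,0,0],-1],
    [[0,0,0],[0,0,0],-1]
  ]
}}

```text
time_s: 10.55
ee_pos: [0.4957, -0.2706, 0.2977]
eef_rot: [0.568, -0.424, -0.563, -0.426]
contact_force: [-0.2, -0.3, -1.1]
finger_gap: 0.0396
```

```bash
python3 st.py; python3 - <<'E'
from h import *
T=pose(); im=imaging.camera("scene"); cv2.imwrite("pics/s4.png",cv2.resize(im[70:190,110:270],(800,600),interpolation=cv2.INTER_CUBIC))
E
```

```text
t 10.55 TCP [ 0.4957 -0.2706  0.2977] x [ 0.0064 -0.0025 -1.    ] F [-0.2 -0.3 -1.1] gap 0.0396
grasp->slot tool shift [-0.      0.0009  0.0007] turn level [-0.     -0.0042  0.0054] yaw 16.129999999999995
```

View pics/s4.png

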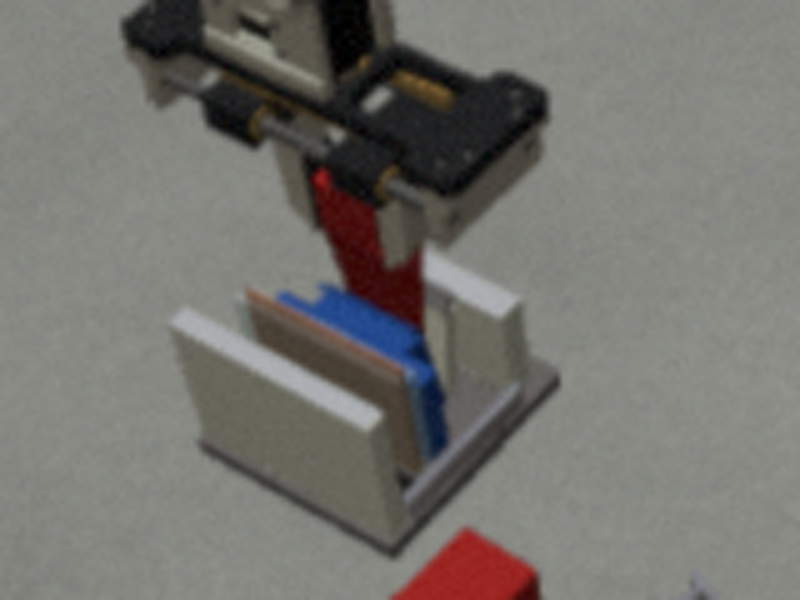

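The wedge is entering the slot between the blue block and the front wall. I'll keep feeling downwards.

Emit:
{"api": "arm_command", "payload": {
  "series": [
    [[0,0,0],[0.003,0,0],-1],
    [[0,0,0],[0.002,0,0],-1],
    [[0,0,0],[0.002,0,0],-1],
    [[0,0,0],[0,0,0],-1],
    [[0,0,0],[0,0,0],-1],
    [[0,0,0],[0,0,0],-1],
    [[0,0,0],[0,0,0],-1],
    [[0,0,0],[0,0,0],-1],
    [[0,0,0],[0,0,0],-1],
    [[0,0,0],[0,0,0],-1]
  ]
}}

```text
time_s: 11.6
ee_pos: [0.4963, -0.2708, 0.2907]
eef_rot: [0.568, -0.424, -0.562, -0.426]
contact_force: [-0.5, 0.6, 1.3]
finger_gap: 0.0398
```

```bash
python3 st.py
```

```text
t 11.6 TCP [ 0.4963 -0.2708  0.2907] x [ 0.0081 -0.003  -1.    ] F [-0.5  0.6  1.3] gap 0.0398
grasp->slot tool shift [-0.      0.0016  0.0011] turn level [-0.     -0.0052  0.0069] yaw 16.129999999999995
```

Contact is felt: Fz rose by about 2.4 N with the foot at about 0.039. I'll let go and rise slowly.

Emit:
{"api": "arm_command", "payload": {
  "series": [
    [[0,0,0],[0,0,0],0.25],
    [[0,0,0],[0,0,0],0.25],
    [[0,0,0],[0,0,0],0.25],
    [[0,0,0],[0,0,0],0.25],
    [[0,0,0],[0,0,0],0.25],
    [[0,0,0],[-0.01,0,0],0.25],
    [[0,0,0],[-0.02,0,0],0.25],
    [[0,0,0],[-0.03,0,0],0.25],
    [[0,0,0],[-0.02,0,0],0.25],
    [[0,0,0],[0,0,0],0.25]
  ]
}}

```text
time_s: 12.6
ee_pos: [0.4949, -0.2708, 0.3752]
eef_rot: [0.567, -0.425, -0.563, -0.426]
contact_force: [0.1, -0.2, -0.6]
finger_gap: 0.0575
```

```bash
python3 st.py; python3 - <<'E'
from h import *
T=pose(); np.save("T5.npy",T); im=imaging.camera("wrist"); cv2.imwrite("pics/w5.png",im)
for z in (.14,.145,.15): print(z,[o for o in heads(im,T,z)])
E
```

```text
t 12.6 TCP [ 0.4949 -0.2708  0.3752] x [ 0.0057 -0.0028 -1.    ] F [ 0.1 -0.2 -0.6] gap 0.0575
grasp->slot tool shift [-0.     -0.      0.0006] turn level [ 0.     -0.0043  0.0047] yaw 16.08
0.14 [('red', 1786, [255.1, 198.4], ((494.3394470214844, -272.9788513183594), (29.489709854125977, 39.755062103271484), 16.186708450317383))]
0.145 [('red', 1786, [255.1, 198.4], ((492.84515380859375, -273.3916931152344), (28.80207061767578, 38.82806396484375), 16.18675422668457))]
0.15 [('red', 1786, [255.1, 198.4], ((491.3507995605469, -273.8045349121094), (28.114442825317383, 37.901058197021484), 16.18675422668457))]
```

View pics/w5.png

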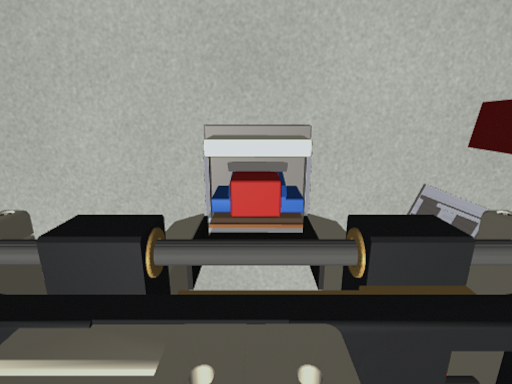

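The picture shows the wedge standing freely and square in the slot, head at (256,195), cassette still loose. Next: close the fingers, centre, come down to just above the head.

Emit:
{"api": "arm_command", "payload": {
  "series": [
    [[0,-0.004,0.005],[0,0.002,-0.0015],-1],
    [[0,0,0],[0,0,0],-1],
    [[0,0,0],[0,0,0],-1],
    [[0,0,0],[0,0,0],-1],
    [[0,0,0],[0.015,0,0],-1],
    [[0,0,0],[0.015,0,0],-1],
    [[0,0,0],[0.01,0,0],-1],
    [[0,0,0],[0.003,0,0],-1],
    [[0,0,0],[0,0,0],-1],
    [[0,0,0],[0,0,0],-1]
  ]
}}

```text
time_s: 13.65
ee_pos: [0.4919, -0.2721, 0.3258]
eef_rot: [-0.562, 0.426, 0.568, 0.424]
contact_force: [-0.3, -0.9, -0.5]
finger_gap: 0.0005
```

```bash
python3 st.py 0.001
```

```text
t 13.65 TCP [ 0.4919 -0.2721  0.3258] x [-0.008   0.0025 -1.    ] F [-0.3 -0.9 -0.5] gap 0.0005
grasp->slot tool shift [-0.     -0.0026 -0.0003] turn level [-0.      0.0046 -0.007 ] yaw 16.069999999999993
```

Emit:
{"api": "arm_command", "payload": {
  "series": [
    [[0,0.004,-0.006],[0,-0.0015,-0.001],-1],
    [[0,0,0],[0,0,0],-1],
    [[0,0,0],[0.003,0,0],-1],
    [[0,0,0],[0.003,0,0],-1],
    [[0,0,0],[0.003,0,0],-1],
    [[0,0,0],[0.003,0,0],-1],
    [[0,0,0],[0.003,0,0],-1],
    [[0,0,0],[0.003,0,0],-1],
    [[0,0,0],[0,0,0],-1],
    [[0,0,0],[0,0,0],-1]
  ]
}}

```text
time_s: 14.65
ee_pos: [0.4964, -0.2747, 0.3125]
eef_rot: [0.569, -0.424, -0.561, -0.426]
contact_force: [-0.2, 0.6, 0.5]
finger_gap: 0.0008
```

```bash
python3 st.py 0.001
```

```text
t 14.65 TCP [ 0.4964 -0.2747  0.3125] x [ 0.0116 -0.0049 -0.9999] F [-0.2  0.6  0.5] gap 0.0008
grasp->slot tool shift [-0.0001  0.0036  0.0054] turn level [-0.     -0.0079  0.0098] yaw 16.060000000000002
```

Emit:
{"api": "arm_command", "payload": {
  "series": [
    [[0,0,0],[-0.006,0,0],-1],
    [[0,-0.007,0.008],[0,0.002,0.003],-1],
    [[0,0,0],[0,0,0],-1],
    [[0,0,0],[0.003,0,0],-1],
    [[0,0,0],[0.003,0,0],-1],
    [[0,0,0],[0.003,0,0],-1],
    [[0,0,0],[0.003,0,0],-1],
    [[0,0,0],[0.003,0,0],-1],
    [[0,0,0],[0.003,0,0],-1],
    [[0,0,0],[0.003,0,0],-1]
  ]
}}

```text
time_s: 15.65
ee_pos: [0.494, -0.2741, 0.303]
eef_rot: [0.567, -0.424, -0.562, -0.427]
contact_force: [-12.2, 4.8, 39.7]
finger_gap: 0.0006
```

```bash
python3 st.py 0.001
```

```text
t 15.65 TCP [ 0.494  -0.2741  0.303 ] x [ 0.0078 -0.0019 -1.    ] F [-12.2   4.8  39.7] gap 0.0006
grasp->slot tool shift [-0.      0.001   0.0035] turn level [-0.     -0.0039  0.0069] yaw 16.0
```

Force rose steeply to 40 N, so the cassette is probably home. I'll back off and look.

Emit:
{"api": "arm_command", "payload": {
  "series": [
    [[0,0,0],[-0.01,0,0],-1],
    [[0,0,0],[-0.02,0,0],-1],
    [[0,0,0],[-0.03,0,0],-1],
    [[0,0,0],[-0.03,0,0],-1],
    [[0,0,0],[-0.01,0,0],-1],
    [[0,0,0],[0,0,0],-1],
    [[0,0,0],[0,0,0],-1],
    [[0,0,0],[0,0,0],-1],
    [[0,0,0],[0,0,0],-1],
    [[0,0,0],[0,0,0],-1]
  ]
}}

```text
time_s: 16.65
ee_pos: [0.492, -0.2736, 0.4015]
eef_rot: [0.565, -0.425, -0.564, -0.426]
contact_force: [-0.0, -0.2, -0.4]
finger_gap: 0.0003
```

```bash
python3 st.py 0.001; python3 - <<'E'
from h import *
T=pose(); im=imaging.camera("wrist"); cv2.imwrite("pics/w6.png",im)
for z in (.12,.125): print(z,[o for o in heads(im,T,z)])
s=imaging.camera("scene"); a=cv2.resize(im[60:260,150:350],(400,400)); b=cv2.resize(s[85:185,130:230],(400,400),interpolation=cv2.INTER_CUBIC)
cv2.imwrite("pics/c6.png",np.hstack([a,b]))
E
```

```text
t 16.65 TCP [ 0.492  -0.2736  0.4015] x [ 1.e-03  6.e-04 -1.e+00] F [-0.  -0.2 -0.4] gap 0.0003
grasp->slot tool shift [ 0.     -0.0016  0.0018] turn level [0.     0.0003 0.0012] yaw 15.950000000000003
0.12 [('red', 1195, [250.2, 191.2], ((498.4980163574219, -277.9135437011719), (29.276071548461914, 39.19871139526367), 15.996484756469727)), ('red', 418, [427.9, 356.1], ((632.24169921875, -27.557214736938477), (15.639357566833496, 42.92218017578125), 15.958869934082031))]
0.125 [('red', 1195, [250.2, 191.2], ((497.1332092285156, -278.2074279785156), (28.715238571166992, 38.44786834716797), 15.996277809143066)), ('red', 418, [427.9, 356.1], ((628.3151245117188, -32.646759033203125), (15.3397216796875, 42.100006103515625), 15.958834648132324))]
```

View pics/c6.png

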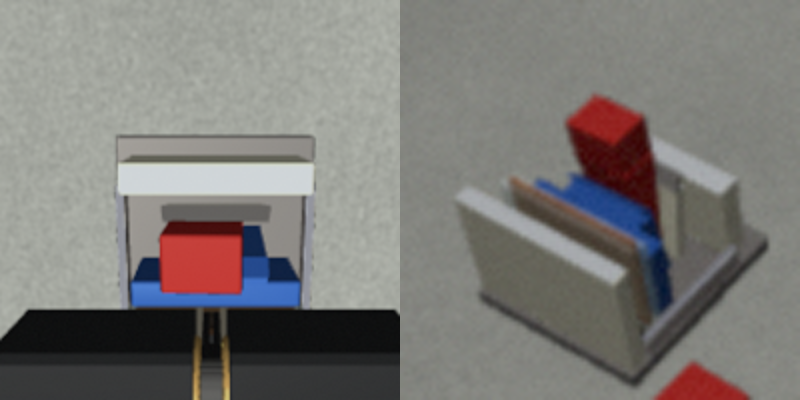

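```bash
python3 - <<'E'
from h import *
U={}
for n in ["scene","top","wrist"]:
    T=pose(); im=imaging.camera(n); cv2.imwrite(f"pics/{n}7.png",im); hsv=cv2.cvtColor(im,cv2.COLOR_BGR2HSV)
    m=cv2.inRange(hsv,(0,150,110),(8,255,255))|cv2.inRange(hsv,(172,150,110),(180,255,255))
    k,lab,st,ce=cv2.connectedComponentsWithStats(m); p=proj(n,[.495,-.275,.135],T)
    i=min((i for i in range(1,k) if st[i,4]>60),key=lambda i:np.linalg.norm(ce[i]-p)); U[n]=ce[i]; print(n,p.round(1),ce[i].round(1),st[i].tolist())
for a in [("scene","top"),("scene","wrist"),("scene","top","wrist")]:
    print(a,tri([ray(n,U[n],T) for n in a]))
for n in U:
  for d in silhouettes("wedge",n):
    if np.linalg.norm(np.array(d["uv"])-U[n])<40:
        print(n,d["uv"],d["p"],int(d["mask"].sum())); break
s=cv2.imread("pics/scene7.png");t=cv2.imread("pics/top7.png")
cv2.imwrite("pics/c7.png",np.hstack([cv2.resize(s[90:170,145:225],(400,400),interpolation=cv2.INTER_CUBIC),cv2.resize(t[145:225,320:400],(400,400),interpolation=cv2.INTER_CUBIC)]))
E
```

```text
scene [181.4 111.6] [180.7 114.8] [172, 110, 18, 11, 116]
top [372.1 180.9] [373.6 180.7] [367, 174, 15, 14, 129]
wrist [254.2 192.8] [250.6 190.9] [230, 177, 42, 29, 1174]
('scene', 'top') (array([ 0.49649839, -0.28172185,  0.12107063]), [np.float64(0.0010541399242089734), np.float64(0.0010541399242091959)])
('scene', 'wrist') (array([ 0.49715969, -0.27807161,  0.12380632]), [np.float64(4.2493055093204034e-05), np.float64(4.2493055093157814e-05)])
('scene', 'top', 'wrist') (array([ 0.49693257, -0.27942781,  0.12388792]), [np.float64(0.0010067945745346907), np.float64(0.0021775110518686956), np.float64(0.001380302434128537)])
scene [182.6, 124.5] 0.83 402
top [372.5, 181.2] 0.46 116
wrist [252.4, 186.6] 0.98 1520
```

View pics/c7.png

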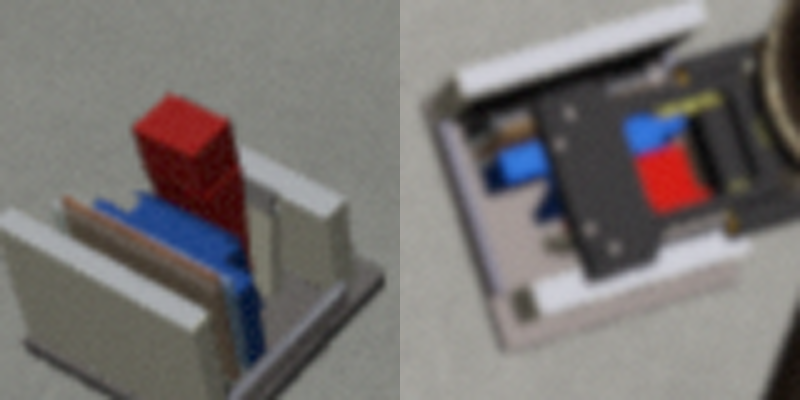

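Triangulated head top: (0.497, -0.279, 0.124), about 19 mm lower than before. That puts the foot about 60 mm below the mouth. I'll check the cassette's slide by comparing the fixed scene camera's pictures before and after.

```bash
python3 - <<'E'
from h import *
a=cv2.imread("pics/scene1.png");b=cv2.imread("pics/scene7.png")
P=np.array([.50,-.27,.08]);u=np.array([.959,.284,0])
print("6 mm px:",proj("scene",P+.006*u)-proj("scene",P))
def tm(x0,y0,x1,y1,s=6):
    t=cv2.resize(a[y0:y1,x0:x1],None,fx=8,fy=8,interpolation=cv2.INTER_CUBIC); S=cv2.resize(b[y0-s:y1+s,x0-s:x1+s],None,fx=8,fy=8,interpolation=cv2.INTER_CUBIC)
    r_=cv2.matchTemplate(S,t,cv2.TM_CCOEFF_NORMED); _,v,_,l=cv2.minMaxLoc(r_); return (np.array(l)/8-s).tolist(),round(v,3)
print("cassette far end",tm(155,124,172,136),"near end",tm(182,134,202,166))
print("back wall",tm(140,128,165,160),"base",tm(178,160,200,182))
A=cv2.resize(a[90:180,140:220],(400,450),interpolation=cv2.INTER_CUBIC);B=cv2.resize(b[90:180,140:220],(400,450),interpolation=cv2.INTER_CUBIC)
cv2.imwrite("pics/cmp.png",np.hstack([A,B]))
E
```

```text
6 mm px: [-1.51893702  1.46594234]
cassette far end ([-1.625, 1.375], 0.962) near end ([-1.0, 1.125], 0.848)
back wall ([-0.375, 0.0], 0.956) base ([0.0, 0.0], 0.968)
```

View pics/cmp.png

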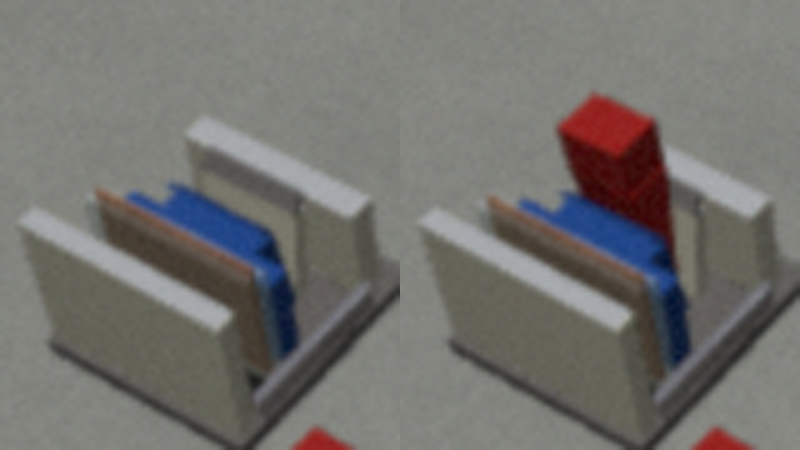

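```bash
cat > fit.py <<'E'
from h import *
from scipy.optimize import minimize
import sys
a=np.radians(16.3); Rz=R.from_euler("z",a); ims={}
V=[(sx*h,sy*.02,z) for z,h in ((.06,.012),(.075,.01425),(.0751,.015),(.105,.015)) for sx in(-1,1) for sy in(-1,1)]
Ts={"scene":None,"wrist":pose()}; M={}
for n in Ts:
    im=imaging.camera(n); hsv=cv2.cvtColor(im,cv2.COLOR_BGR2HSV)
    m=cv2.inRange(hsv,(0,130,35),(10,255,255))|cv2.inRange(hsv,(170,130,35),(180,255,255))
    k,lab,st,ce=cv2.connectedComponentsWithStats(m); p=proj(n,[.497,-.279,.115],Ts[n]); j=min((i for i in range(1,k) if st[i,4]>60),key=lambda i:np.linalg.norm(ce[i]-p))
    M[n]=cv2.resize((lab==j).astype(np.float32),None,fx=4,fy=4,interpolation=cv2.INTER_LINEAR)
def model(n,q):
    Rm=Rz*R.from_euler("xy",q[3:5]); pts=np.array([proj(n,np.array(q[:3])+Rm.apply(np.array(v)-[0,0,.105]),Ts[n]) for v in V],np.float32)
    o=np.zeros((1536,2048),np.float32); return cv2.fillConvexPoly(o,np.int32(cv2.convexHull((pts+.5)*4-.5)),1.0)
def cost(q): return sum(np.abs(model(n,q)-(M[n]>.5))[: (140*4 if n=="scene" else None)].sum()/M[n].sum() for n in M)
best=min((minimize(cost,[.497,-.279,.124,t,0],method="Nelder-Mead",options=dict(initial_simplex=np.array([[.497,-.279,.124,t,0]]+[np.array([.497,-.279,.124,t,0])+d for d in np.diag([.004,.004,.004,.06,.06])]),maxiter=250)) for t in(0,.08,-.08)),key=lambda o:o.fun)
q=best.x; print("top",q[:3].round(4),"tilt deg about slot x,y",np.degrees(q[3:]).round(1),"cost",round(best.fun,3))
f=q[:3]+(Rz*R.from_euler("xy",q[3:5])).apply([0,0,-.105]); print("foot in slot frame (mouth z .08)",Rz.inv().apply(f-[.4923,-.2716,.08]).round(4))
E
python3 fit.py
```

```text
top [ 0.4972 -0.2778  0.1236] tilt deg about slot x,y [ 3.1 -0.7] cost 0.243
foot in slot frame (mouth z .08) [ 0.0042 -0.0017 -0.0613]
```

```bash
python3 -c "
from h import *
print(r.get_state()['time_s'],[ (d['uv'],d['p']) for d in (imaging.camera('scene') is not None and spot_in('spare_wedge','scene'))][:1]); print(r.job_done())"
```

```text
17.15 [([274.2, 213.8], 0.93)]
the job is handed in; nothing more can be done
None
```

I moved the small red wedge from the rack to the empty slot, let it stand there loosely, then pressed its head down with closed fingers. I backed off and handed the job in at about 17 s of the 45 s.

**Last checks:**
- **Wedge position:** the foot is about 61 mm below the mouth, taking my estimate of 0.08 m for the mouth height. It is about 4 mm across and 2 mm along from the slot's centre.
- **Wedge tilt:** it leans about 3°, mainly along the slot, which is within the 11° limit. The fit behind the position and tilt figures was rough.
- **Yellow wedge:** it shows at the same pixel as at the start, so it was not moved.

**What was off or disagreed:**
- **Final push:** it reached about 40 N instead of the 15–20 N advised, and it was a series of short pushes rather than a tap.
- **Cassette slide:** comparing the scene pictures gave about 6 mm at the far end but only about 4.4 mm at the near end, where the match was poorer. I took it as fully home because of the steep force rise and the wedge's depth, and did not tap again.
- **Wedge position along the slot:** the head shifted a few millimetres along the slot while I pressed, because the fingers were slightly off its centre.

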